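Hold the amber reference cell in the beam

ROBOT

A 7-joint arm with a two-finger parallel gripper is mounted at the origin on the work surface. World frame = base frame: x ahead of the robot, y to its left, z up, the work surface at z = 0. Lengths are in m, angles in rad, forces in N, time in s.
With the tool pointing down it reaches from about 0.425 to 0.875 m from the base axis. Payload 4.7 kg.
Tool frame: the origin (TCP) lies midway between the tips of the shut fingers; the grasp point (between the pads) lies 19 mm behind it; z points along the fingers, y is the line along which they close (so a half turn about z gives the same grasp; the last joint's range is limited). The gripper opens to 87 mm and grips with 3 to 60 N. Pads are 19 mm wide; open, the fingers measure 117 mm over their backs; the gripper's body (75 mm by 190 mm) begins 51 mm behind the grasp point.
Start: joints at [-1.186, 0.321, -0.07, 1.45, 0.023, 1.371, -0.057], TCP at [0.236, 0.606, 0.187] pointing down, gripper open.
Joint ranges: [-2.86, 2.86], [-0.3, 2.09], [-1.38, 1.24], [0.06, 2.45], [-1.56, 4.7], [0.09, 2.05], [-2.69, 2.69]. Speed limits (rad/s): [2.57, 2.57, 3.14, 3.14, 3.14, 3.14, 3.14].

INTERFACE

Orientations are given as a rotation vector (axis times angle).
In Python, from bench import ctrl gives the robot as it stands. The module is installed in compiled form; this text tells all that it offers.
- The arm moves only by the shell command python3 -m handwheel 'ROWS' [FORCE]. ROWS is JSON, a list of rows, each a list of 7 numbers: the finger opening in m, from 0 to 0.087, then the shift along the tool's x, y, z in m, then the turn, a rotation vector about the tool's x, y, z in degrees. A call has 1 to 12 rows; each row shifts and turns the commanded pose from where the row before left it, along the tool's axes as they then stand; what a row does not reach is not made up. A row lasts 1/8 s, in which the tool goes at most 62.5 mm and 10.7 degrees, less where a joint would pass 70% of its speed; a pose out of reach is approached as far as the arm can. A call is refused whole if a number of a shift passes 0.0625 or a number of a turn 10.7, either way. A call with a gripper value outside its range is refused whole. The fingers move at their own pace and stop on an object; FORCE is the grip in N (left out, the last holds). Time passes only in rows, so rows that do not move let the fingers close. It gives the time, the measured TCP pose, the force, the opening and the grip force at its end, in the units of the state.
- ctrl.get_state(): the state, without advancing time (a new reading comes with each control period).
- ctrl.get_image(name): name is "side" or "top"; returns (picture, depth): 480x640x3 uint8, blue, green, red; 480x640 float32, m along the optical axis (not along the pixel's ray), 0 where there is no reading.
- ctrl.camera_info(name): a dict with "intrinsics" (3x3 intrinsics, pixels), "D" ([k1, k2, p1, p2, k3] as OpenCV has them; the pictures are not rectified), "R" (3x3) and "t" (3): a world point X has camera coordinates R X + t. Camera axes: x right, y down, z forward; pixel columns grow to the right and rows downward; lengths in m; the calibration is good to about 2 mm. A picture is of the moment at which its call begins. camera_info takes no time and is no camera call.
- ctrl.close_job(): hands the job in; it is judged then, once.
The state is a dict: "time": time; "joint_positions": joint angles; "qd": joint speeds; "joint_torque": joint torques, N m; "position": TCP position; "tool_rot": TCP orientation; "ft_force": force on the tool from outside, world axes, zero at the start; "torque": the same for the moment, N m; "grip_width": opening from 0.0 (shut) to 1.0 (fully open); "grip_force": force on a finger pad.
Only numpy, scipy, OpenCV 4.12 (cv2) and the standard library are available. Lean on these libraries where they do the work, as an engineer would, in place of code of your own. Each camera call takes 0.05 s, during which the arm holds its last target. There are 200 camera calls.

TASK

Check the open-beam photometer: pull the amber reference cell up out of the blue rack, gripping it by its two large frosted faces only, so that the fingers never touch its polished windows. Hold it still and upright in the light path, midway between lamp and detector, windows square to the beam, with the light passing through the middle of the windows' width and through the glass below your fingers, about a third of the way up. Finish while still holding it there, touching no part of the photometer, and leave the other cells and the bottle where they are.

Things in the scene. Friction and masses are not known exactly. Their poses are not given: they have to be found in the camera images.
- amber_cell: Upright solid amber glass block, 12.5 (own x) x 22.5 (own y) x 45 mm tall, about 32 g. Large faces +x/-x: frosted, pale; narrow faces +y/-y: polished clear windows. Origin: centre of underside. Starts in one of the rack's first three wells (varies), axes along the rack's, 0.7 mm play, 23 mm standing out above the rack.
- amber_cell_spot (a point): Where the light should pass: the point on the amber cell's upright centre line 15 mm above its underside (30 mm below its top). Axes as the cell's.
- amber_cell_window_a: The polished window on the amber cell's -y face, 9.5 mm wide and 45 mm tall, flush between the frosted sides; origin at its centre. Fingers must not touch it.
- amber_cell_window_b: The polished window on the amber cell's +y face, like the other one. Fingers must not touch it.
- green_cell: Upright solid green glass block, 12.5 (own x) x 22.5 (own y) x 45 mm tall, about 32 g. Large faces +x/-x: frosted, pale; narrow faces +y/-y: polished clear windows. Origin: centre of underside. Starts in one of the rack's first three wells (varies), axes along the rack's, 0.7 mm play, 23 mm standing out above the rack. Leave alone.
- grey_cell: Upright solid dark grey glass block, 12.5 (own x) x 22.5 (own y) x 45 mm tall, about 32 g. Large faces +x/-x: frosted, pale; narrow faces +y/-y: polished clear windows. Origin: centre of underside. Starts in one of the rack's first three wells (varies), axes along the rack's, 0.7 mm play, 23 mm standing out above the rack. Leave alone.
- rack: Blue plastic rack fixed to the table, 52 mm (x) by 190 mm (y) by 32 mm high, with four rectangular wells in a row along its y at y = -67.5, -22.5, 22.5 and 67.5 mm, each 14 x 24 mm and 22 mm deep (floor 10 mm above the table); the +67.5 mm well is empty. Origin: centre of its underside.
- bench: Open-beam photometer fixed to the table: rail 300 mm (own y) x 66 mm (own x), top 32 mm up, with two heads on posts facing each other across a 79 mm gap, empty above the rail; the beam, 2.5 mm wide, runs along own y at 120 mm height. Carriers and posts stand 67 mm or more from the middle. Origin on the table under the gap's middle.
- lamp_face (a point): Centre of the lamp head's lens face, at the -y end of the gap. Round black tube, grey end ring 36 mm across; behind it a round finned aluminium heat sink out to 145 mm from the gap's middle, its top 149 mm above the table.
- detector_face (a point): Centre of the detector head's lens face, at the +y end of the gap. Round black tube, grey end ring 36 mm across; behind it a square black box out to 134 mm from the gap's middle, its top 154 mm above the table.
- beam (a point): The middle of the light path: on the beam, half-way between the lamp and the detector, 120 mm above the table. Axes as the bench's: y along the beam, z up.
- dropper: White plastic bottle with a red cap, 38 mm across and 85 mm tall, a bystander. Origin at the centre of its underside.
There are look-alikes about, which are no part of the job. Of the things that look like the amber_cell, the smallest one is meant.

How it is judged:
By the outcome, as a careful person would: the job done as asked, in the order asked, and still so for the second after the job is handed in, while the arm keeps its last pose, push and grip.
It also fails if it takes over 40 s, if anything falls off the work surface, if the arm or the gripper's body presses on something with over 40 N, if the wrist force passes 120 N, or if a joint passes its speed limit or range.

## Working session

There is one attempt and no reset: what is moved stays moved. The work goes in short steps, Python scripts to look and compute and a shell command to move; the robot and the scene stay as the last step left them, time stands still between calls to the robot, and variables do not carry over. Pictures are saved under pics/ and viewed, at most 10 in all, crops included, and the job is handed in when it is done.

```bash
mkdir -p pics; cat > h.py <<'E'
import numpy as np, cv2
from bench import ctrl
from scipy.spatial.transform import Rotation as Ro
def info(n):
    c=ctrl.camera_info(n); return np.array(c["intrinsics"]),np.array(c["D"]),np.array(c["R"]),np.array(c["t"])
def snap(n):
    im,d=ctrl.get_image(n); np.savez(f"last_{n}.npz",im=im,d=d); return im,d
def load(n):
    z=np.load(f"last_{n}.npz"); return z["im"],z["d"]
def cloud(n,d):
    K,D,R,t=info(n); h,w=d.shape
    uv=np.stack(np.meshgrid(np.arange(w),np.arange(h)),-1).reshape(-1,1,2).astype(np.float64)
    p=cv2.undistortPoints(uv,K,D).reshape(h,w,2)
    c=np.concatenate([p,np.ones((h,w,1))],-1)*d[...,None]
    return (c-t)@R
def ray_z(n,uv,z):
    K,D,R,t=info(n); p=cv2.undistortPoints(np.array(uv,float).reshape(-1,1,2),K,D).reshape(-1,2)
    r=np.c_[p,np.ones(len(p))]@R; o=-R.T@t
    return o+r*((z-o[2])/r[:,2])[:,None]
def proj(n,X):
    K,D,R,t=info(n); return cv2.projectPoints(np.array(X,float).reshape(-1,3),cv2.Rodrigues(R)[0],t,K,D)[0].reshape(-1,2)
E
python3 - <<'E'
from h import *
for n in("top","side"):
    im,d=snap(n); cv2.imwrite(f"pics/{n}0.png",im); K,D,R,t=info(n); print(n,K[0,0],-R.T@t,R[2])
s=ctrl.get_state(); print(s["time"],s["position"],s["tool_rot"],Ro.from_rotvec(s["tool_rot"]).as_matrix().round(3))
E
```

```text
top 473.6702340284515 [0.47409007 0.02251779 1.10061494] [ 0.11767308 -0.00748074 -0.99302421]
side 544.6501950773375 [0.51071721 0.79843711 0.73687876] [ 0.06925705 -0.77159183 -0.63233655]
0.1 [0.23535649 0.6052844  0.18575965] [-5.78931924e-01 -3.08756584e+00  2.72421815e-03] [[-0.932  0.362 -0.001]
 [ 0.362  0.932 -0.002]
 [-0.    -0.002 -1.   ]]
```

View pics/top0.png

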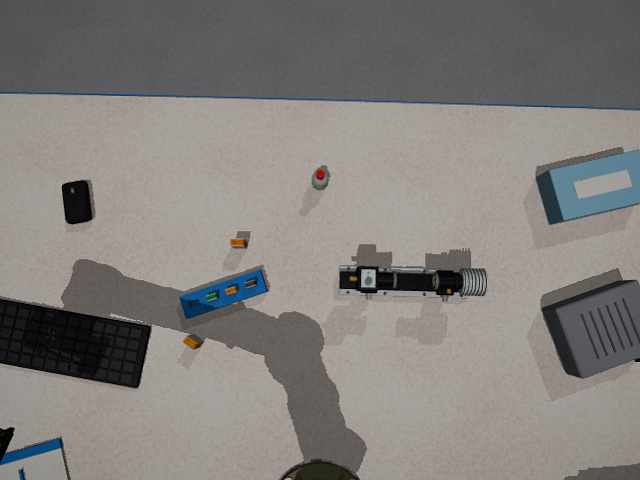

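View pics/side0.png

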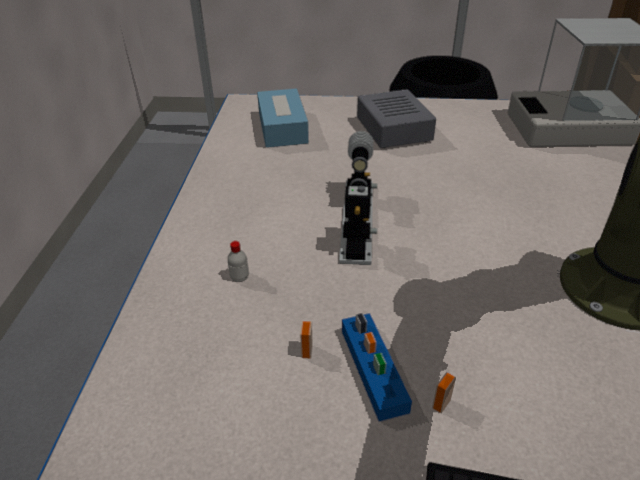

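Top picture: the rack is at about (225,293). Amber candidates are the block in the rack's middle well (231,290), a loose block at (238,243) and another at (192,342). In the side picture these are at (371,343), (307,340) and (444,393). The photometer spans (340–487, 282), with the detector on the left and the finned lamp on the right. By the description, the one in the rack should be the smallest. I'll measure all three and check with a crop.

```bash
python3 - <<'E'
from h import *
im,d=load("top"); P=cloud("top",d); hsv=cv2.cvtColor(im,cv2.COLOR_BGR2HSV)
ims,ds=load("side"); Ps=cloud("side",ds); hs=cv2.cvtColor(ims,cv2.COLOR_BGR2HSV)
def roi(m,u0,u1,v0,v1):
    o=np.zeros_like(m);o[v0:v1,u0:u1]=m[v0:v1,u0:u1];return o
blue=roi(cv2.inRange(hsv,(95,120,50),(125,255,255))>0,170,280,255,330)
b=blue&(abs(P[...,2]-.032)<.004)
print("blue z pct",np.percentile(P[blue][:,2],[5,25,50,75,95]).round(4))
def rect(q):
    r=cv2.minAreaRect((q[:,:2]*1000).astype(np.float32)); return r
print("rack top",rect(P[b]))
# side
bs=roi(cv2.inRange(hs,(95,120,50),(125,255,255))>0,330,420,305,425)
b2=bs&(abs(Ps[...,2]-.032)<.004); print("rack side",np.percentile(Ps[bs][:,2],[5,50,95]).round(4),rect(Ps[b2]))
for nm,hh,PP,L in(("top",hsv,P,[(225,240,283,296),(225,252,233,252),(180,205,330,352)]),("side",hs,Ps,[(362,380,330,355),(296,318,318,360),(430,460,370,415)])):
    am=cv2.inRange(hh,(5,120,60),(22,255,255))>0
    for r in L:
        m=roi(am,*r); q=PP[m]; zt=np.percentile(q[:,2],95); print(nm,r,m.sum(),"z",np.percentile(q[:,2],[5,50,95]).round(4),rect(q[q[:,2]>zt-.006]), rect(q)[1])
# bench
m=roi((P[...,2]>.02)&(P[...,2]<.2),330,500,255,310)
for lo,hi in((.025,.04),(.1,.16)):
    q=P[m&(P[...,2]>lo)&(P[...,2]<hi)]; print("bench",lo,rect(q),len(q),np.percentile(q[:,2],[50,98]))
q=P[roi((P[...,2]>.03),305,335,160,195)]; print("bottle",q.mean(0),q[:,2].max())
A=im[250:340,170:280]; B=ims[300:430,330:470]
A=cv2.resize(A,None,fx=3.6,fy=3.6,interpolation=cv2.INTER_CUBIC); B=cv2.resize(B,None,fx=2.8,fy=2.8,interpolation=cv2.INTER_CUBIC)
o=np.zeros((370,800,3),np.uint8); o[:A.shape[0],:A.shape[1]]=A; o[:B.shape[0],400:400+B.shape[1]]=B; cv2.imwrite("pics/crop1.png",o)
cv2.imwrite("pics/bench.png",cv2.resize(im[240:325,330:500],None,fx=4.6,fy=4.6,interpolation=cv2.INTER_CUBIC))
E
```

```text
blue z pct [0.0166 0.0315 0.033  0.0344 0.0365]
rack top ((478.52435302734375, 227.55490112304688), (52.03615188598633, 189.38462829589844), 20.158544540405273)
rack side [0.0092 0.032  0.0346] ((473.64227294921875, 227.34194946289062), (53.49167251586914, 191.69886779785156), 19.54958152770996)
top (225, 240, 283, 296) 53 z [0.0366 0.0559 0.0589] ((486.6621398925781, 205.951416015625), (9.814732551574707, 19.909961700439453), 22.883377075195312) (10.267868041992188, 20.346839904785156)
top (225, 252, 233, 252) 101 z [0.0146 0.0607 0.0637] ((542.6888427734375, 112.44535064697266), (224.85464477539062, 24.727399826049805), 58.93843460083008) (224.85464477539062, 24.727399826049805)
top (180, 205, 330, 352) 109 z [0.027  0.0605 0.0632] ((371.5681457519531, 286.9804992675781), (29.830917358398438, 13.16541576385498), 56.57648849487305) (45.137393951416016, 17.670167922973633)
side (362, 380, 330, 355) 119 z [0.0352 0.0548 0.0574] ((481.2913818359375, 206.01913452148438), (10.624006271362305, 23.853120803833008), 19.112810134887695) (10.559502601623535, 24.23728370666504)
side (296, 318, 318, 360) 294 z [0.0065 0.05   0.0619] ((587.7413940429688, 195.62179565429688), (13.27262020111084, 31.139436721801758), 0.5378772616386414) (13.272869110107422, 32.605960845947266)
side (430, 460, 370, 415) 348 z [0.0068 0.0541 0.0616] ((368.010498046875, 286.96807861328125), (33.01624298095703, 13.72766399383545), 56.99333190917969) (76.83212280273438, 14.990586280822754)
bench 0.025 ((512.7777099609375, -165.28761291503906), (53.7453727722168, 264.98614501953125), 1.8885776996612549) 964 [0.03294881 0.03705106]
bench 0.1 ((513.7294311523438, -188.94412231445312), (56.13625717163086, 279.888671875), 0.61515873670578) 2084 [0.13904764 0.15243663]
bottle [0.73353715 0.01736427 0.08726615] 1.1006149399467724
```

View pics/crop1.png

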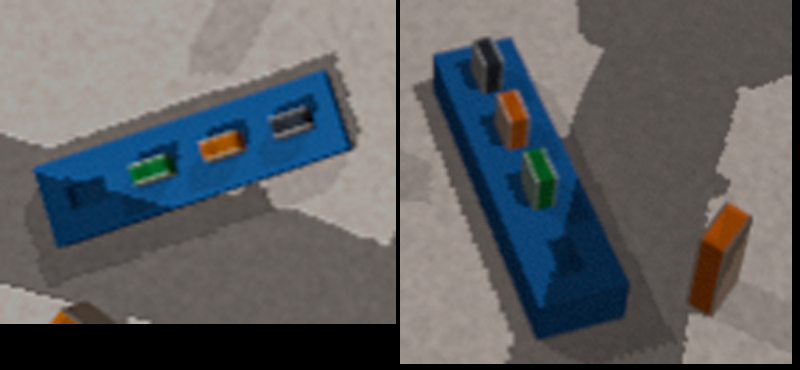

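View pics/bench.png

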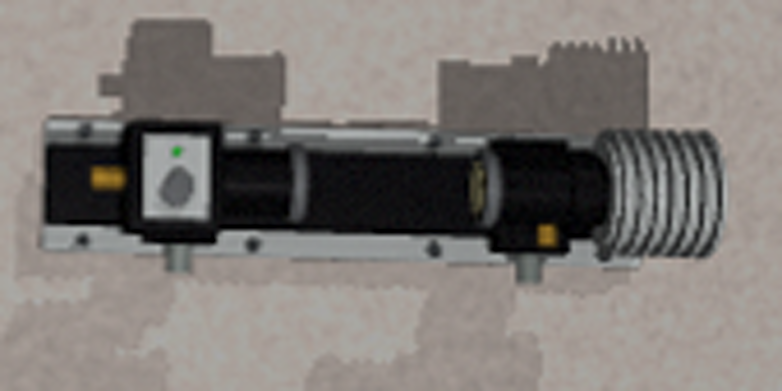

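The crop shows the rack's amber block in the second visible well, with green on its left, grey on its right and the empty well at far left. Its top measures z≈0.056, and the footprint is about 12×23 mm. The two loose amber blocks are larger (13×31×62 mm), so the rack one is the target. In the bench crop the gap runs between the grey rings at crop x≈305 and x≈485. The cameras disagree by about 5 mm on rack x, so I'll hover and calibrate against the tool. Bench yaw gets measured now.

```bash
python3 - <<'E'
from h import *
for n,axis in(("top",0),("side",1)):
    im,d=load(n); P=cloud(n,d)
    c=np.array([.513,-.165]); near=(abs(P[...,0]-.51)<.06)&(abs(P[...,1]+.17)<.2)
    rail=near&(abs(P[...,2]-.032)<.006)
    q=P[rail]; print(n,"rail pts",len(q),"x",np.percentile(q[:,0],[.5,99.5]).round(4),"y",np.percentile(q[:,1],[.5,99.5]).round(4))
    # rail long edges: binned by y
    E=[]
    for y in np.arange(-.30,-.02,.01):
        s=q[abs(q[:,1]-y)<.005]
        if len(s)>3:E.append((y,s[:,0].min(),s[:,0].max()))
    E=np.array(E)
    for k in(1,2):
        x=E[:,k]; g=np.ones(len(x),bool)
        for _ in range(5):
            p=np.polyfit(E[g,0],x[g],1); r=x-np.polyval(p,E[:,0]); g=abs(r)<max(.0015,1.5*np.median(abs(r)))
        print("edge",k,"slope deg",np.degrees(np.arctan(p[0])).round(2),"x at -.185:",np.polyval(p,-.185).round(4),g.sum(),len(g))
    hd=near&(P[...,2]>.09)&(P[...,2]<.17); q=P[hd]; ys=np.sort(q[:,1]); i=np.argsort(np.diff(ys))[-2:]; print("head gap",[(ys[j],ys[j+1]) for j in i],"y range",ys[[0,-1]])
    for lo,hi,nm in((-.147,-.12,"det ring"),(-.24,-.21,"lamp ring"),(-.34,-.29,"sink")):
        s=q[(q[:,1]>lo)&(q[:,1]<hi)]
        if len(s): print(nm,len(s),"x",s[:,0].min().round(4),s[:,0].max().round(4),"z",s[:,2].max().round(4))
a=.0;s=ctrl.get_state()
R=Ro.from_rotvec(s["tool_rot"]).as_matrix()
yaw=np.degrees(np.arctan2(R[1,1],R[0,1])); print("tool y yaw",yaw)
R2=R@Ro.from_rotvec([0,0,np.radians(49)]).as_matrix()
print("after 49 turn, shift tool:",R2.T@(np.array([.484,.206,.12])-s["position"]))
E
```

```text
top rail pts 953 x [0.496  0.5361] y [-0.251  -0.0329]
edge 1 slope deg 0.39 x at -.185: 0.4969 18 19
edge 2 slope deg 0.35 x at -.185: 0.5348 14 19
head gap [(np.float64(-0.10671147611311459), np.float64(-0.10384991533209989)), (np.float64(-0.22191505723801808), np.float64(-0.14255128888474994))] y range [-0.32890965 -0.04894098]
det ring 174 x 0.4996 0.5326 z 0.1403
lamp ring 176 x 0.4996 0.5329 z 0.1404
sink 497 x 0.487 0.5433 z 0.1544
side rail pts 429 x [0.4741 0.5359] y [-0.3281 -0.0328]
edge 1 slope deg 0.38 x at -.185: 0.4911 6 10
edge 2 slope deg 0.02 x at -.185: 0.5297 6 10
head gap [(np.float64(-0.12069989207861448), np.float64(-0.10909352367530656)), (np.float64(-0.21930585980804834), np.float64(-0.14853743222197657))] y range [-0.33340665 -0.04913281]
det ring 97 x 0.493 0.5258 z 0.1412
lamp ring 214 x 0.4934 0.5263 z 0.1404
sink 210 x 0.481 0.5378 z 0.1511
tool y yaw 68.76020634382483
after 49 turn, shift tool: [-0.45974385  0.09908083  0.06629131]
```

```bash
python3 -m handwheel '[[0.045,0,0,0,0,0,9.8],[0.045,0,0,0,0,0,9.8],[0.045,0,0,0,0,0,9.8],[0.045,0,0,0,0,0,9.8],[0.045,0,0,0,0,0,9.8],[0.045,-0.05,0.011,0.006,0,0,0],[0.045,-0.05,0.011,0.006,0,0,0],[0.045,-0.05,0.011,0.006,0,0,0],[0.045,-0.05,0.011,0.006,0,0,0],[0.045,-0.05,0.011,0.006,0,0,0],[0.045,-0.05,0.011,0.006,0,0,0],[0.045,-0.05,0.011,0.006,0,0,0]]' 10
python3 - <<'E'
from h import *
s=ctrl.get_state(); R=Ro.from_rotvec(s["tool_rot"]).as_matrix(); print(s["position"],R.round(3),np.degrees(np.arctan2(R[1,1],R[0,1])))
print(R.T@(np.array([.484,.206,.12])-s["position"]))
E
```

```text
time: 1.6
position: [0.4268, 0.3008, 0.1443]
tool_rot: [-1.807, -2.57, 0.0]
ft_force: [0.5, 0.7, -0.0]
grip_width: 0.518
grip_force: 0.0
[0.42681995 0.30078157 0.14432933] [[-0.338  0.941 -0.   ]
 [ 0.941  0.338 -0.   ]
 [ 0.    -0.    -1.   ]] 19.76034145743279
[-0.10853231  0.02177376  0.02432413]
```

```bash
python3 -m handwheel '[[0.045,-0.05,0.011,0.012,0,0,0],[0.045,-0.058,0.011,0.012,0,0,0],[0.045,0,0,0,0,0,0],[0.045,0,0,0,0,0,0]]'
python3 - <<'E'
from h import *
s=ctrl.get_state(); R=Ro.from_rotvec(s["tool_rot"]).as_matrix(); T=s["position"]; print(T)
for n in("top","side"):
    im,d=snap(n); Q=(cloud(n,d)-T)@R   # tool coords
    for a,b in((-.012,.002),(-.03,-.012),(-.06,-.03),(-.10,-.072)):
        m=(Q[...,2]>a)&(Q[...,2]<b)&(abs(Q[...,0])<.1)&(abs(Q[...,1])<.12)&(d>0)
        q=Q[m]
        if len(q)>5: print(n,a,b,len(q),"x",np.percentile(q[:,0],[1,50,99]).round(4),"y",np.percentile(q[:,1],[1,25,50,75,99]).round(4),"zmax",q[:,2].max().round(4))
im,_=load("side"); cv2.imwrite("pics/side1.png",cv2.resize(im[240:430,260:480],None,fx=3,fy=3,interpolation=cv2.INTER_CUBIC))
E
```

```text
time: 2.1
position: [0.4831, 0.2087, 0.1205]
tool_rot: [-1.807, -2.569, 0.0]
ft_force: [-0.3, 0.7, 0.7]
grip_width: 0.518
grip_force: 0.0
[0.48308351 0.2086825  0.12050852]
side -0.06 -0.03 232 x [-0.0086  0.0099  0.0132] y [-0.0339 -0.0262 -0.025   0.0266  0.0293] zmax -0.0355
side -0.1 -0.072 235 x [-0.0077  0.0107  0.014 ] y [-0.0396 -0.0319 -0.0279  0.0202  0.0329] zmax -0.0721
```

View pics/side1.png

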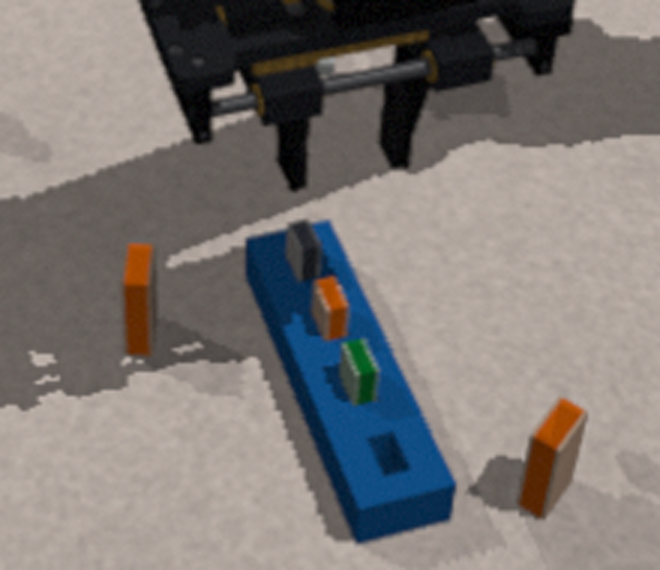

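The picture shows both open fingertips above the rack, at full-image (359,303) and (393,296). All cells are undisturbed, with amber at (370,343). I'll compare the tip pixels with the projected tool frame.

```bash
python3 - <<'E'
from h import *
s=ctrl.get_state(); R=Ro.from_rotvec(s["tool_rot"]).as_matrix(); T=s["position"]
for y in(-.0225,-.026,.0225,.026): print(y,proj("side",T+R@[0.0095,y,0]).round(1),proj("side",T+R@[-.0095,y,0]).round(1))
im,d=load("side"); print(d[285:310,350:368:3][::3].round(3)); Q=(cloud("side",d)-T)@R
print(Q[296,356:362].round(4), Q[290,388:396].round(4)); 
g=cv2.cvtColor(im,cv2.COLOR_BGR2GRAY)
for v in(285,290,294,298,300,302): print(v,g[v,345:402])
# ground truth of finger bottom columns
E
```

```text
-0.0225 [[387.1 313.3]] [[382.7 304.8]]
-0.026 [[389.2 312.8]] [[384.8 304.3]]
0.0225 [[359.4 319.3]] [[355.4 310.5]]
0.026 [[357.2 319.7]] [[353.3 311. ]]
[[1.063 0.805 0.78  0.785 0.787 1.062]
 [1.055 0.81  0.785 0.786 0.79  1.052]
 [1.049 0.815 0.791 0.79  0.795 1.045]
 [1.044 0.818 0.801 0.793 0.799 1.041]
 [1.041 1.035 0.804 0.796 0.802 1.036]
 [1.028 1.031 0.807 0.803 0.807 1.03 ]
 [1.023 1.024 1.021 1.024 1.028 1.026]
 [1.015 1.016 1.02  1.017 1.019 1.016]
 [1.012 1.012 1.012 1.009 1.014 1.013]]
[[ 0.0048  0.0279 -0.0468]
 [ 0.0109  0.0286 -0.0528]
 [ 0.011   0.0271 -0.0525]
 [ 0.0106  0.0254 -0.0516]
 [ 0.0084  0.023  -0.0489]
 [ 0.0111  0.0225 -0.0513]] [[-0.0003 -0.0249 -0.0401]
 [ 0.0026 -0.0251 -0.0427]
 [ 0.0063 -0.025  -0.0462]
 [ 0.0073 -0.0262 -0.0468]
 [ 0.01   -0.0266 -0.0492]
 [ 0.0096 -0.0284 -0.0483]
 [ 0.0091 -0.0302 -0.0474]
 [ 0.0108 -0.031  -0.0488]]
285 [ 97 100  99  98  98  97  87  60  12   5   1  10   8   8   9   4  14  50
  82  93  93  96  96  99  97  95  96  97  98  98  99  97  96  97  98  97
  99  97  96  96  88  58  16   9   7  15  16  12   9   9   8  
[... 509 characters left out ...]
98  94  95  95  97  95  96  91  68  16   1  12   4  10   7  27  66
  93  97  98  99  98  97  96  93  96  95  94  95  93  97  97  97  95  95
  95  94 102 130 136 106 128 151 161 172 170 171 170 168 163 156 156 154
 161 170 173]
300 [ 91  95  94  95  95  95  94  96  97  94  70  25   0   9  10   9  24  69
  98  96  98  98 100  99  97  95  97  97  96  95  93  96  96  97 104 128
 153 155 161 173 176 175 172 170 167 166 170 172 172 169 168 169 170 169
 169 173 175]
302 [ 96  93  93  93  96  95  97  98  96  94  81  43   7  10  23  40  57  80
  96  94  96  97  97  94  92  93  94  98 103 128 149 135 129 159 166 170
 172 171 168 167 166 168 171 169 169 166 166 168 170 167 168 169 172 171
 173 171 171]
```

```bash
python3 - <<'E'
from h import *
s=ctrl.get_state(); R=Ro.from_rotvec(s["tool_rot"]).as_matrix(); T=s["position"]
for n in("side","top"):
    im,d=load(n); Q=(cloud(n,d)-T)@R
    for z in np.arange(-.20,.01,.01):
        m=(abs(Q[...,2]-z)<.005)&(abs(Q[...,0])<.06)&(abs(Q[...,1])<.12)&(d>0); q=Q[m]
        if len(q)>5: print(n,z.round(3),len(q),"x",np.percentile(q[:,0],[1,99]).round(3),"y",np.percentile(q[:,1],[1,99]).round(3))
im,_=load("side"); c=im[220:330,300:460].astype(float)
c=np.clip((c/255)**.5*255,0,255).astype(np.uint8); c=cv2.resize(c,None,fx=5,fy=5,interpolation=cv2.INTER_NEAREST)
for x,y,z in((0,0,0),(0,0,-.019),(0,0,-.07)):
    p=(proj("side",T+R@[x,y,z])[0]-[300,220])*5; cv2.drawMarker(c,tuple(int(v) for v in p),(0,255,0),0,15)
cv2.imwrite("pics/tips.png",c)
E
```

```text
side -0.2 259 x [0.009 0.038] y [-0.049  0.015]
side -0.19 30 x [0.004 0.024] y [-0.03   0.015]
side -0.18 303 x [-0.016  0.024] y [-0.051  0.014]
side -0.17 390 x [-0.02   0.027] y [-0.051  0.015]
side -0.16 358 x [-0.02   0.027] y [-0.051  0.014]
side -0.15 2326 x [-0.035  0.037] y [-0.095  0.092]
side -0.14 755 x [-0.021  0.038] y [-0.092  0.092]
side -0.13 1006 x [-0.029  0.039] y [-0.088  0.09 ]
side -0.12 752 x [-0.027  0.038] y [-0.086  0.084]
side -0.11 219 x [-0.014  0.038] y [-0.087  0.084]
side -0.1 23 x [-0.01   0.012] y [-0.037 -0.029]
side -0.09 66 x [-0.011  0.013] y [-0.04  -0.005]
side -0.08 120 x [-0.008  0.013] y [-0.039  0.033]
side -0.07 97 x [-0.011  0.012] y [-0.036  0.032]
side -0.06 110 x [-0.01   0.012] y [-0.035  0.03 ]
side -0.05 99 x [-0.01   0.012] y [-0.034  0.029]
side -0.04 82 x [-0.009  0.012] y [-0.033  0.029]
top -0.2 67 x [-0.038 -0.011] y [-0.048  0.015]
top -0.19 10 x [-0.022 -0.007] y [-0.048 -0.033]
top -0.15 1212 x [-0.038  0.013] y [-0.092  0.096]
top -0.14 59 x [-0.039  0.001] y [-0.09   0.093]
top -0.13 398 x [-0.039  0.001] y [-0.077  0.083]
top -0.12 184 x [-0.039 -0.026] y [-0.08   0.082]
top -0.11 19 x [-0.039 -0.035] y [-0.083  0.088]
```

View pics/tips.png

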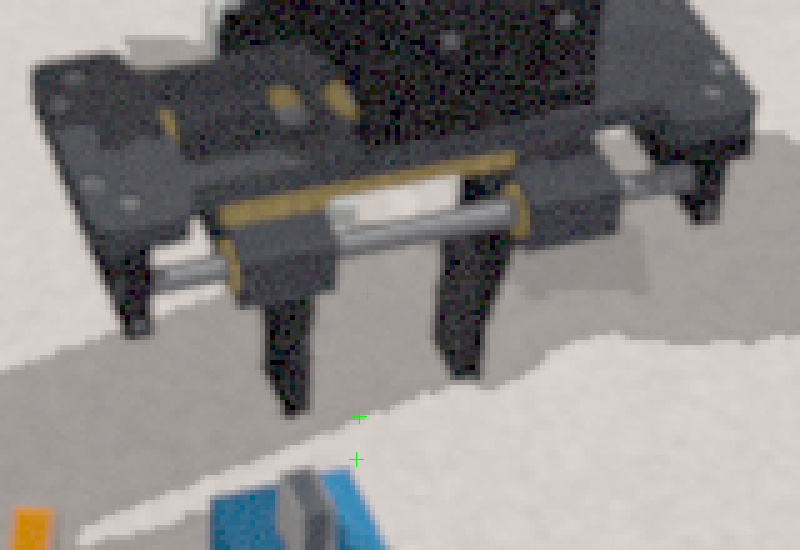

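The image shows the real tips and gripper body about 35 mm above where the reported TCP puts them (green crosses). The body starts 105 mm behind the reported TCP instead of 70 mm. Both cameras get the table and the rack top right, so I trust the cameras: real tip z ≈ reported + 0.035. In x and y the two cameras err by ±2 mm in opposite directions around the tool, so their mean is right: cell at (0.484, 0.206), beam at (0.513, −0.183). I'll descend partway and check.

```bash
python3 -m handwheel '[[0.045,-0.0027,0,0.025,0,0,0],[0.045,0,0,0.025,0,0,0],[0.045,0,0,0.025,0,0,0],[0.045,0,0,0,0,0,0],[0.045,0,0,0,0,0,0]]'
cat > look.py <<'E'
from h import *
import sys
s=ctrl.get_state(); R=Ro.from_rotvec(s["tool_rot"]).as_matrix(); T=s["position"]; print(T,"yaw",np.degrees(np.arctan2(R[1,1],R[0,1])))
im,d=snap("side"); P=cloud("side",d); Q=(P-T)@R; g=im.max(2)
m=(Q[...,2]>-.10)&(Q[...,2]<.01)&(abs(Q[...,0])<.02)&(abs(Q[...,1])<.06)&(d>0)&(g<60)&(P[...,2]>.033)
for sg in(-1,1):
    q=Q[m&(sg*Q[...,1]>.012)]; print("finger",sg,len(q),"tip z real",(T[2]-np.percentile(q[:,2],99)).round(4)); t=q[q[:,2]>np.percentile(q[:,2],70)]; print("  y",np.percentile(t[:,1],[2,98]).round(4),"x",np.percentile(t[:,0],[2,98]).round(4))
h=cv2.cvtColor(im,cv2.COLOR_BGR2HSV); am=(cv2.inRange(h,(5,120,60),(22,255,255))>0)&(abs(Q[...,0])<.03)&(abs(Q[...,1])<.03)&(d>0)
q=P[am]; zt=np.percentile(q[:,2],95); t=Q[am&(P[...,2]>zt-.006)]; print("amber top",zt.round(4),"tool x",np.percentile(t[:,0],[2,98]).round(4),"y",np.percentile(t[:,1],[2,98]).round(4),len(t))
cv2.imwrite(sys.argv[1],cv2.resize(im[265:385,310:440],None,fx=4.5,fy=4.5,interpolation=cv2.INTER_CUBIC))
E
python3 look.py pics/s2.png
```

```text
time: 2.82
position: [0.4848, 0.2069, 0.0468]
tool_rot: [1.805, 2.571, 0.002]
ft_force: [-0.2, -0.9, 0.1]
grip_width: 0.515
grip_force: 0.0
[0.48480559 0.20691073 0.04675966] yaw 19.847257367992537
finger -1 261 tip z real 0.0855
  y [-0.032  -0.0251] x [-0.0081  0.0122]
finger 1 164 tip z real 0.0838
  y [0.0193 0.0288] x [-0.0095  0.0118]
amber top 0.184 tool x [-0.0193  0.0249] y [-0.027   0.0285] 88
```

View pics/s2.png

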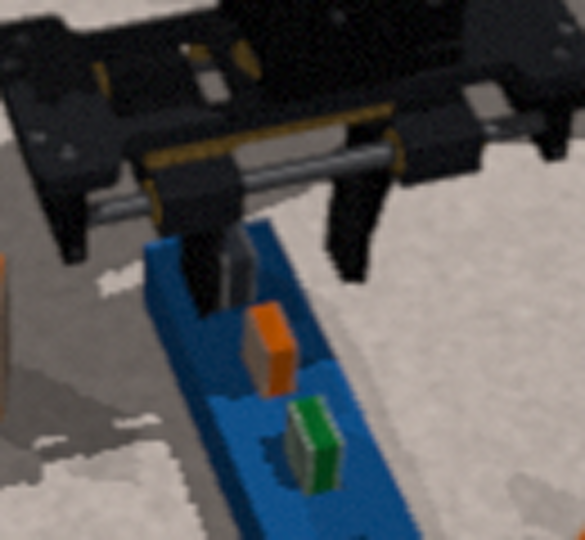

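The fingers straddle the amber cell, at crop (270,345), in line with it along the rack. The tips are really at about 0.085, against a reported 0.047. In the same camera's frame, the cell sits about 1.5 mm toward −x and 1 mm toward −y of the finger midpoint, so I'll correct that and go down.

```bash
sed -i 's/am=(cv2/am=(P[...,2]<.075)\&(cv2/' look.py
python3 -m handwheel '[[0.045,-0.0015,-0.001,0.02,0,0,0],[0.045,0,0,0.015,0,0,0],[0.045,0,0,0.009,0,0,0],[0.045,0,0,0,0,0,0],[0.045,0,0,0,0,0,0]]'
python3 look.py pics/s3.png
```

```text
time: 3.5
position: [0.4845, 0.2042, 0.0022]
tool_rot: [1.807, 2.569, 0.001]
ft_force: [-0.3, -0.2, 0.6]
grip_width: 0.523
grip_force: 0.0
[0.48447407 0.20420686 0.0022401 ] yaw 19.75709554980445
finger -1 240 tip z real 0.0346
  y [-0.0331 -0.0251] x [-0.0128  0.0121]
finger 1 132 tip z real 0.0395
  y [0.0206 0.0285] x [-0.0095  0.0118]
amber top 0.0574 tool x [-0.0086  0.0138] y [-0.0077  0.0032] 86
```

View pics/s3.png

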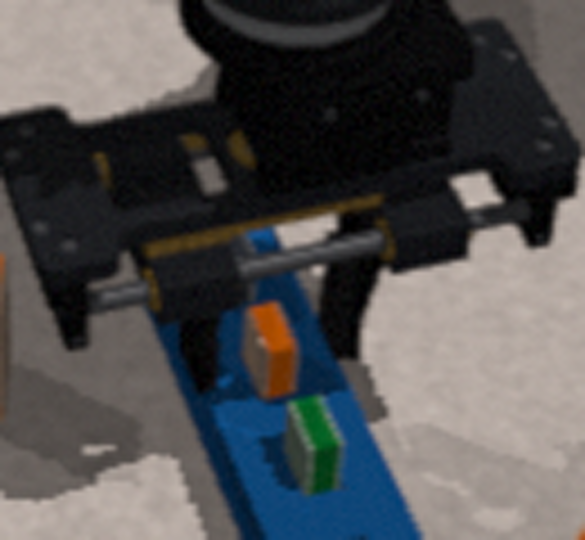

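The fingers straddle the amber cell and are centred on it to within about 1 mm. The tips are at z≈0.038, above the rack top, and the neighbours are clear. Closing now.

```bash
python3 -m handwheel '[[0.03,0.0007,0,0.001,0,0,0],[0.02,0,0,0,0,0,0],[0.008,0,0,0,0,0,0],[0.008,0,0,0,0,0,0],[0.008,0,0,0,0,0,0],[0.008,0,0,0,0,0,0]]' 15
```

```text
time: 4.3
position: [0.4838, 0.2047, 0.0008]
tool_rot: [1.807, 2.57, 0.0]
ft_force: [-0.1, 0.2, 0.1]
grip_width: 0.144
grip_force: 15.0
```

```bash
python3 -m handwheel '[[0.008,0,0,-0.008,0,0,0],[0.008,0,0,-0.01,0,0,0],[0.008,0,0,-0.012,0,0,0],[0.008,0,0,-0.03,0,0,0],[0.008,0,0,-0.05,0,0,0],[0.008,0,0,-0.05,0,0,0],[0.008,0,0,-0.03,0,0,0],[0.008,0,0,0,0,0,0],[0.008,0,0,0,0,0,0]]'
cat > cell.py <<'E'
from h import *
s=ctrl.get_state(); R=Ro.from_rotvec(s["tool_rot"]).as_matrix(); T=s["position"]; print("TCP",T.round(4),"yaw",np.degrees(np.arctan2(R[1,1],R[0,1])).round(2),s["grip_width"],s["grip_force"])
for n in("side","top"):
    im,d=snap(n); P=cloud(n,d); Q=(P-T)@R; h=cv2.cvtColor(im,cv2.COLOR_BGR2HSV)
    am=(cv2.inRange(h,(4,90,40),(24,255,255))>0)&(Q[...,2]>-.045)&(Q[...,2]<.03)&(abs(Q[...,0])<.03)&(abs(Q[...,1])<.02)&(d>0)
    if am.sum()<5: print(n,"none");continue
    q=Q[am]; v,u=np.nonzero(am); print(n,am.sum(),"x",np.percentile(q[:,0],[2,98]).round(4),"y",np.percentile(q[:,1],[2,98]).round(4),"world z",np.percentile(P[am][:,2],[1,5,95,99]).round(4),"px",u.min(),u.max(),v.min(),v.max())
    d2=(h[...,2]<60)&(Q[...,2]>-.06)&(Q[...,2]<-.015)&(abs(Q[...,0])<.02)&(abs(Q[...,1])<.05)&(d>0)
    if d2.sum()>20: f=Q[d2]; print("  finger tip z",(T[2]-np.percentile(f[:,2],98)).round(4),"x",np.percentile(f[:,0],[2,98]).round(4),"y",np.percentile(f[:,1],[2,98]).round(4))
E
python3 cell.py
```

```text
time: 5.42
position: [0.4831, 0.2043, 0.1901]
tool_rot: [-1.807, -2.569, 0.002]
ft_force: [-0.3, -0.1, -1.2]
grip_width: 0.141
grip_force: 15.0
TCP [0.4831 0.2043 0.1901] yaw 19.76 0.14070690434215039 15.000037103891373
side 137 x [0.0102 0.0142] y [-0.0078  0.0036] world z [0.2014 0.2027 0.2337 0.2345] px 375 383 258 276
  finger tip z 0.2267 x [-0.0086  0.0121] y [-0.0158  0.0128]
top none
```

```bash
python3 -m handwheel '[[0.008,0,0,0,0,0,10.05],[0.008,0,0,0,0,0,10.05],[0.008,-0.03,0.0039,0,0,0,0],[0.008,-0.05,0.0039,0,0,0,0],[0.008,-0.055,0.0039,0,0,0,0],[0.008,-0.055,0.0039,0,0,0,0],[0.008,-0.055,0.0039,0,0,0,0],[0.008,-0.055,0.0039,0,0,0,0],[0.008,-0.05,0.0039,0,0,0,0],[0.008,-0.037,0.004,0,0,0,0],[0.008,0,0,0,0,0,0],[0.008,0,0,0,0,0,0]]'
python3 cell.py
python3 - <<'E'
from h import *
for n in("side",):
    im,d=load(n); P=cloud(n,d); near=(abs(P[...,0]-.51)<.06)&(abs(P[...,1]+.17)<.2)
    q=P[near&(P[...,2]>.09)&(P[...,2]<.142)]
    for lo,hi in((-.149,-.12),(-.24,-.215)):
        s=q[(q[:,1]>lo)&(q[:,1]<hi)]; print(len(s),"x",np.percentile(s[:,0],[1,99]).round(4),"y",np.percentile(s[:,1],[1,99]).round(4))
E
```

```text
time: 7.02
position: [0.5123, -0.1814, 0.1897]
tool_rot: [-2.226, -2.214, 0.001]
ft_force: [-0.7, 1.0, -0.0]
grip_width: 0.143
grip_force: 15.0
TCP [ 0.5123 -0.1814  0.1897] yaw -0.31 0.14315419839616045 15.000170320272446
side 90 x [0.0074 0.014 ] y [-0.0077  0.0031] world z [0.201  0.2033 0.2333 0.2342] px 358 364 129 144
  finger tip z 0.2271 x [0.0047 0.0139] y [-0.0179  0.0114]
top 8 x [0.0135 0.0145] y [-0.0022  0.0069] world z [0.2037 0.204  0.2134 0.2136] px 415 416 276 281
99 x [0.4931 0.5257] y [-0.146  -0.1213]
209 x [0.4937 0.5261] y [-0.2391 -0.2215]
```

```bash
python3 -m handwheel '[[0.008,-0.0015,0.0002,0.025,0,0,0],[0.008,0,0,0.03,0,0,0],[0.008,0,0,0.025,0,0,0],[0.008,0,0,0.0139,0,0,0],[0.008,0,0,0,0,0,0],[0.008,0,0,0,0,0,0]]'
python3 cell.py
python3 - <<'E'
from h import *
z=np.mean([ctrl.get_state()["position"]]+[],0)
im,_=load("side"); A=cv2.resize(im[110:230,310:410],None,fx=4,fy=4.5,interpolation=cv2.INTER_CUBIC)
im,_=load("top"); B=cv2.resize(im[225:345,360:480],None,fx=3.3,fy=4.5,interpolation=cv2.INTER_CUBIC)
cv2.imwrite("pics/fin.png",np.hstack([A,B])[:, :800])
E
```

```text
time: 7.88
position: [0.5138, -0.184, 0.0978]
tool_rot: [2.227, 2.215, 0.002]
ft_force: [-0.2, 0.0, -0.3]
grip_width: 0.14
grip_force: 15.0
TCP [ 0.5138 -0.184   0.0978] yaw -0.31 0.14016124815996567 14.999946355819702
side 52 x [0.0074 0.0139] y [-0.0081  0.0029] world z [0.1215 0.1221 0.1414 0.142 ] px 356 365 169 178
  finger tip z 0.1352 x [-0.0036  0.0129] y [-0.0172  0.0117]
top none
```

View pics/fin.png

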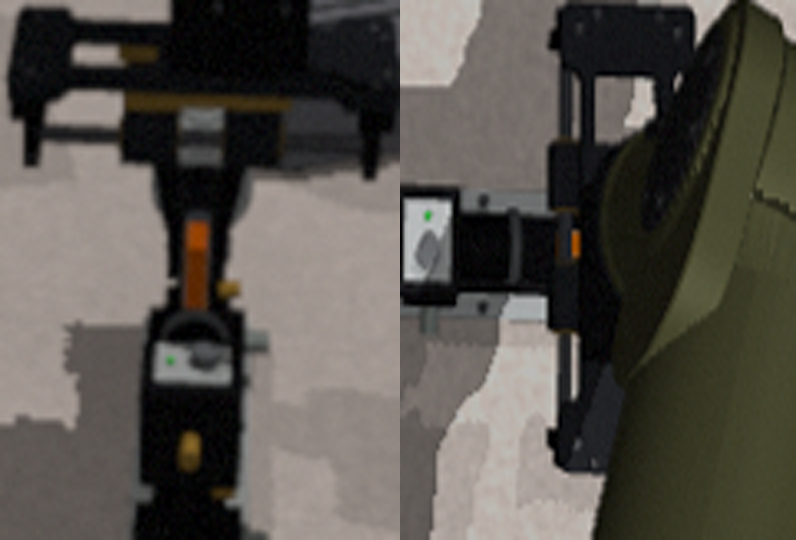

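The cell hangs in the gap between the heads, at left-crop (197,265), clear of both rings and in line with the detector ring. I'll average the noisy pose readings for the final trim.

```bash
python3 - <<'E'
from h import *
L=[];C=[]
for i in range(16):
    im,d=ctrl.get_image("side"); s=ctrl.get_state(); L.append(s["position"]); P=cloud("side",d); h=cv2.cvtColor(im,cv2.COLOR_BGR2HSV)
    am=(cv2.inRange(h,(4,120,40),(24,255,255))>0)&(abs(P[...,0]-.511)<.02)&(abs(P[...,1]+.18)<.03)&(P[...,2]>.10)&(P[...,2]<.15)
    near=(abs(P[...,0]-.51)<.03)&(P[...,2]<.142)&(P[...,2]>.09)
    r=lambda lo,hi:P[near&(P[...,1]>lo)&(P[...,1]<hi)]
    f=P[am]; a=r(-.147,-.121);b=r(-.24,-.216)
    v=np.nonzero(am)[0]; top=np.median(f[v<=v.min()+1,2])
    C.append([np.percentile(f[:,0],[3,97]).mean(),np.percentile(f[:,1],97),f[:,2].max(),np.percentile(a[:,0],[1,99]).mean(),a[:,1].min(),b[:,1].max(),np.percentile(b[:,0],[1,99]).mean()])
L=np.array(L);print(L.mean(0).round(4),L.std(0).round(4),ctrl.get_state()["time"],s["ft_force"]);print("cell x,front y,z | det ring x, face y | lamp face y, x",np.mean(C,0).round(4))
E
```

```text
[ 0.5131 -0.1841  0.0971] [0.0002 0.     0.0003] 8.775 [0.26037228 1.02544552 0.16709785]
cell x,front y,z | det ring x, face y | lamp face y, x [ 0.5109 -0.1701  0.1498  0.5094 -0.146  -0.2217  0.5085]
```

```bash
python3 -m handwheel '[[0.008,0,-0.001,0.001,0,0,0],[0.008,0,0,0,0,0,0],[0.008,0,0,0,0,0,0],[0.008,0,0,0,0,0,0],[0.008,0,0,0,0,0,0],[0.008,0,0,0,0,0,0]]'
python3 - <<'E'
from h import *
im,d=snap("side"); P=cloud("side",d); h=cv2.cvtColor(im,cv2.COLOR_BGR2HSV)
am=(cv2.inRange(h,(4,120,40),(24,255,255))>0)&(abs(P[...,0]-.511)<.02)&(abs(P[...,1]+.18)<.03)&(P[...,2]>.10)&(P[...,2]<.15)
print(np.percentile(P[am][:,0],[3,97]).mean()); im0=im[290:430,290:470]
cv2.imwrite("pics/rack_end.png",cv2.resize(im0,None,fx=3,fy=3))
s=ctrl.get_state(); print(s["position"],s["grip_force"],s["grip_width"],np.abs(s["qd"]).max())
E
```

```text
time: 9.52
position: [0.512, -0.184, 0.0959]
tool_rot: [2.228, 2.215, 0.0]
ft_force: [0.2, 0.1, -0.6]
grip_width: 0.141
grip_force: 15.0
0.5093262731118491
[ 0.51197394 -0.18407149  0.09587612] 14.999898076057434 0.140030009755432 0.0015522618295582575
```

View pics/rack_end.png

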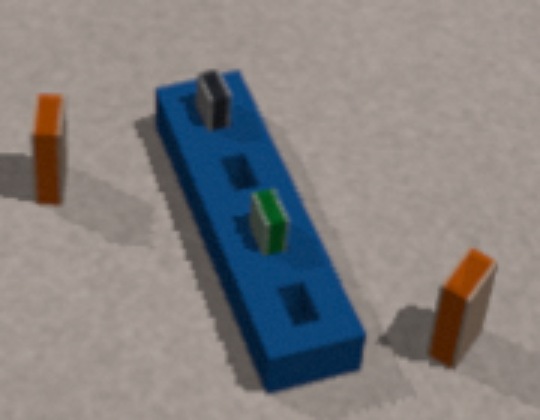

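The amber well, at crop (240,172), is now empty. The grey and green cells and the loose blocks have not moved. In the side view the held cell's x (0.5093) matches the ring centre (0.509). Handing in.

```bash
python3 -c "
from bench import ctrl
print(ctrl.close_job())"
```

```text
the job is handed in; nothing more can be done
None
```

The job is handed in: the arm is holding the amber cell still and upright by its frosted faces at the middle of the beam, which by my measurements is within about 1–2 mm, touching no part of the photometer, with the other cells unmoved in the rack and the bottle never approached; no verdict came back.

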